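# Start the bench dust extractor from its control panel

### The job

Start the dust extractor from the panel of four control boxes on the bench, pressing with the fingertips and picking nothing up: first press the raised end of the rocker fully down, next press the square key fully in so that it stays in, then press the flat round start button fully down, keep it down for two seconds and let it come up again. Do not press the key before the rocker is over, nor the start button before the key is in; do not press the mushroom-headed stop, and leave the things lying round the panel where they are.

Things in the scene. Friction and masses are not known exactly. Their poses are not given: they have to be found in the camera images.
- panel: fixed plywood panel 226 x 226 x 18 mm; origin at the centre of its underside on the bench, z up; turned up to 0.4 rad either way. On it four fixed grey control boxes, each 80 x 80 x 40 mm (top face 58 mm above the bench), stand square with it in a 2 x 2 block, centres at +-48 mm in the panel's x and y; which box is in which place varies.
- rocker_raised (a point): point on the top face of the rocker, 20 mm from its pivot towards the end raised at the start (the end towards the panel's +x, away from the robot); it moves with the rocker. Rocker: white paddle, 60 mm along the panel's x, 36 mm wide, on a level pivot between two steel cheeks. The point starts about 82 mm above the bench, ends at about 73 mm, and moves under 3 mm sideways.
- rocker (a joint): rocker angle: 0 to 0.04 rad at the start (off, far end raised), 0.44 rad at its stop (over, far end down). Held only by friction, about 2.5 N at the point given: it stays where it is left.
- key_top (a point): centre of the top face of the square key, a white cap 34 x 34 mm with flat top, in a square steel frame on one grey box. About 74 mm above the bench when out, 66 mm when in; moves straight down.
- square_key (a joint): travel of the square key: 0 to 0.001 m at the start (out), 0.008 m fully in at its stop. Held by friction of about 2.5 N: it stays in when pressed.
- start_top (a point): centre of the top face of the flat round start button, a white cap 40 mm in diameter in a low round steel collar, on one grey box. About 72 mm above the bench when up, 66 mm when fully down.
- start_button (a joint): travel of the start button: 0 m up, 0.006 m fully down at its stop. A spring pushes it up: 2 N at the top, 5 N at full travel.
- stop_top (a point): top of the mushroom-headed stop button: a white dome 48 mm in diameter, wider than its neck, standing 31 mm proud of one grey box (about 89 mm above the bench). Not to be pressed.
- stop_button (a joint): travel of the stop button: 0 m up, 0.006 m fully down; sprung up like the start button.
- sander: loose sanding block, 65 x 110 x 35 mm, lying to the left of the panel; origin at the centre of its underside. Bystander.
- tape: loose roll of masking tape lying flat, 105 mm across, 24 mm high, to the right of the panel; origin at the centre of its underside. Bystander.
- rule: loose tape measure standing beyond the panel, 38 x 97 x 66 mm; origin at the centre of its underside. Bystander.

How it is judged (in metres and radians):
On the way, in this order (a step that is already met when the one before it is completed fails the run):
1. the rocker is pressed over (value of joint rocker above 0.38 rad), for 0.1 s.
2. the square key is pressed in (value of joint square_key above 0.0065 m), for 0.1 s.
3. the start button is held fully down (value of joint start_button above 0.0045 m), for 1.5 s.
4. the start button is let up (value of joint start_button below 0.001 m), for 0.1 s.
At the end, for the whole second after the job is handed in: rocker over (more than 0.38 of 0.44 rad), square key in (more than 6.5 of 8 mm), start button up again (under 1 mm) after being held down at least 4.5 of 6 mm for 1.5 s, stop button up (under 1 mm), every loose thing within 20 mm of where it lay (value of joint rocker above 0.38 rad and value of joint square_key above 0.0065 m and value of joint each of start_button, stop_button below 0.001 m and distance of each of sander, tape, rule from where it was at the start of the episode below 0.02 m); the robot touches nothing.
It fails at once if the square key is pressed before the rocker is over (value of joint square_key above 0.004 m and value of joint rocker below 0.33 rad).
It fails at once if the start button is pressed before the rocker is over and the key in (value of joint start_button above 0.003 m and (value of joint rocker below 0.33 rad or value of joint square_key below 0.005 m)).
It fails at once if the stop button is pressed (value of joint stop_button above 0.002 m).
It fails at once if a loose thing is shifted or lifted (distance of any of sander, tape, rule from where it was at the start of the episode above 0.02 m).
It also fails if it takes over 58 s, if anything falls off the work surface, if the arm or the gripper's body presses on something with over 40 N, if the wrist force passes 120 N, or if a joint passes its speed limit or range.

### The arm

A 7-joint arm with a two-finger parallel gripper is mounted at the origin on a cart in front of the work surface, level with it; the furniture and walls round the work are solid. World frame = base frame: x ahead of the robot, y to its left, z up, the work surface at z = 0. Lengths are in mm, angles in rad, forces in N, time in s.
With the tool pointing down it reaches from about 400 to 850 mm from the base axis. Payload 4.4 kg.
Tool frame: the origin (TCP) lies at the very end of the fingers, on their centre line; the grasp point (between the pads) lies 19 mm behind it; z points along the fingers, y is the line along which they close (so a half turn about z gives the same grasp; the last joint's range is limited). The gripper opens to 94 mm and grips with 3 to 60 N. Pads are 16 mm wide; open, the fingers measure 119 mm over their backs; the gripper's body (75 mm by 177 mm) begins 78 mm behind the grasp point.
Start: joints at [1.132, 0.628, 0.038, 1.517, -0.027, 0.996, -0.02], TCP at [236.775, -605.356, 205.478] pointing down, gripper open.
Joint ranges: [-3.06, 3.06], [-0.37, 2.12], [-1.25, 1.32], [0.18, 2.47], [-1.1, 4.24], [0.23, 1.98], [-2.94, 2.94]. Speed limits (rad/s): [2.57, 2.57, 3.14, 3.14, 3.14, 3.14, 3.14].

### API

Orientations are given as [roll, pitch, yaw] about the fixed x, y, z axes, in that order (R = Rz(yaw) Ry(pitch) Rx(roll)).
In Python, from bench import manip, grab_frame, camera_info, job gives the robot as it stands. The module is installed in compiled form; this text tells all that it offers.
- The arm moves only by the tool play_rows, never from a script. Its argument "targets" is a list of rows, each a list of 4 numbers: the shift along the tool's x, y, z in mm, then the turn about the tool's z in degrees. A call has 1 to 20 rows; each row is the pose to reach, as a shift and turn from the pose commanded when the call began, along the tool's axes at that moment; what a row does not reach only later rows make up. A row lasts 1/10 s, in which the tool goes at most 50 mm and 8.59 degrees, less where a joint would pass 70% of its speed; a pose out of reach is approached as far as the arm can. A call with a gripper value outside its range is refused whole. "gripper" is the opening in per cent of the stroke, from 0 (shut) to 100 (fully open), set as the call begins (left out, the last holds). The fingers move at their own pace and stop on an object; the grip force is fixed at half the most. Time passes only in rows, so rows that repeat a pose let the fingers close. It gives the time, the measured TCP pose, the force, the opening and the grip force at its end, in the units of the state.
- manip.get_state(): the state, without advancing time (a new reading comes with each control period).
- grab_frame(name): name is "side" or "top" or "wrist"; returns the picture (384x512x3 uint8, red, green, blue); there is no depth.
- camera_info(name): a dict with "fx", "fy", "cx", "cy" (pixels), "k1" (the pictures are not rectified: a ray, as slopes to the right and down, at radius r is drawn at 1 + k1 r^2 times it, then the intrinsics apply), "position" and "attitude" of the camera in the world. Camera axes: x right, y down, z forward; pixel columns grow to the right and rows downward; lengths in mm; the calibration is good to about 2 mm. A picture is of the moment at which its call begins: read the wrist's pose just before it. camera_info takes no time and is no camera call; for the wrist camera it gives the pose at the moment of the call.
- job.hand_in(): hands the job in; it is judged then, once.
The state is a dict: "time": time; "qpos": joint angles; "qvel": joint speeds; "joint_efforts": joint torques, N m; "tool_pos": TCP position; "ee_rot": TCP orientation; "contact_force": force on the tool from outside, world axes, zero at the start; "wrist_torque": the same for the moment, N m; "finger_gap": finger opening in mm; "gripper_force": force on a finger pad.
Only numpy, scipy, OpenCV 4.12 (cv2) and the standard library are available. Lean on these libraries where they do the work, as an engineer would, in place of code of your own. Each camera call takes 0.05 s, during which the arm holds its last target. There are 200 camera calls.

## Working session

There is one attempt and no reset: what is moved stays moved. The work goes in short steps, Python scripts to look and compute and a tool call to move; the robot and the scene stay as the last step left them, time stands still between calls to the robot, and variables do not carry over. Pictures are saved under pics/ and viewed, at most 10 in all, crops included, and the job is handed in when it is done.

Besides the shell and the picture viewer there is one more tool, called after "Request:" as a command line: name --pt "numbers of a row" for each row, then --argument value for the rest. play_rows: Moves the arm, as the interface text tells. Its arguments: {"type":"object","properties":{"targets":{"type":"array","items":{"type":"array","items":{"type":"number"}}},"gripper":{"type":"number"}},"required":["targets"]}

```bash
mkdir -p pics; cat > h.py <<'E'
import numpy as np, cv2
from scipy.spatial.transform import Rotation as R
from bench import manip, grab_frame, camera_info, job
def save(n,f):
    im=grab_frame(n); cv2.imwrite(f,im[:,:,::-1]); return im
def ray(c,u,v):
    K=np.array([[c['fx'],0,c['cx']],[0,c['fy'],c['cy']],[0,0,1.]])
    x,y=cv2.undistortPoints(np.array([[[u,v]]],float),K,np.array([c['k1'],0,0,0.]))[0,0]
    return np.array([x,y,1.])
def rot(a):
    a=np.array(a,float)
    if a.shape==(3,3): return a
    return R.from_euler('xyz',a).as_matrix()
def at(c,u,v,z):
    d=rot(c['attitude'])@ray(c,u,v); p=np.array(c['position'],float)
    return p+d*(z-p[2])/d[2]
E
python3 - <<'E'
from h import *
save('top','pics/top.png');save('side','pics/side.png')
for n in('top','side','wrist'):print(n,camera_info(n))
s=manip.get_state();print(s)
a=cv2.imread('pics/top.png');b=cv2.imread('pics/side.png')
cv2.imwrite('pics/top_b.png',cv2.resize(a,(800,600),interpolation=cv2.INTER_CUBIC))
E
```

```text
top {'fx': 463.71183170836724, 'fy': 463.71183170836724, 'cx': 254.6288894589925, 'cy': 186.59898313886907, 'k1': -0.06678915004069187, 'position': array([ 460.02371134,   30.59460649, 1369.54562711]), 'attitude': array([-3.02201679,  0.01956357, -1.55352757])}
side {'fx': 380.67507888642564, 'fy': 380.67507888642564, 'cx': 256.2191162003017, 'cy': 188.46857283031798, 'k1': -0.0740935302346836, 'position': array([ 621.80314971, -770.89642784,  774.06885893]), 'attitude': array([-2.26861275, -0.01337892,  0.02604752])}
wrist {'fx': 308.41707806721405, 'fy': 308.41707806721405, 'cx': 256.67385694017025, 'cy': 189.86694308012085, 'k1': -0.07937742190669204, 'position': array([ 310.9198222 , -576.84244742,  383.90649794]), 'attitude': array([ 2.87054442e+00,  1.51408587e-03, -1.19774313e+00])}
{'time': 0.1, 'qpos': array([ 1.13222124,  0.629211  ,  0.03845413,  1.51823454, -0.02698541,
        0.99630181, -0.01999749]), 'qvel': array([-0.00134825, -0.00189499,  0.00158867, -0.00309335,  0.00208695,
       -0.0002099 , -0.00182007]), 'joint_efforts': array([ 4.35778245e-03, -5.50780892e+01,  1.14804436e+00, -1.87113029e+01,
       -5.21086261e-02,  1.92246301e-02,  4.35180425e-05]), 'tool_pos': array([ 236.53934507, -604.81033567,  204.68458667]), 'ee_rot': array([-3.13995644e+00,  3.10805856e-05,  3.72778744e-01]), 'contact_force': array([ 0.22323105, -0.56683925, -0.0954527 ]), 'wrist_torque': array([ 0.02280762, -0.00063132, -0.06239129]), 'gripper_force': 0.0, 'finger_gap': 94.09322378384526}
```

View pics/top_b.png

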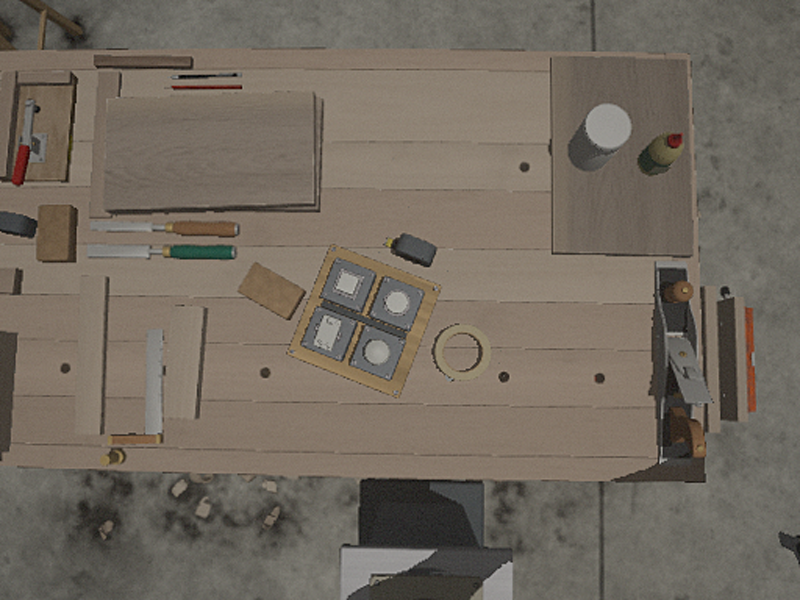

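View pics/side.png

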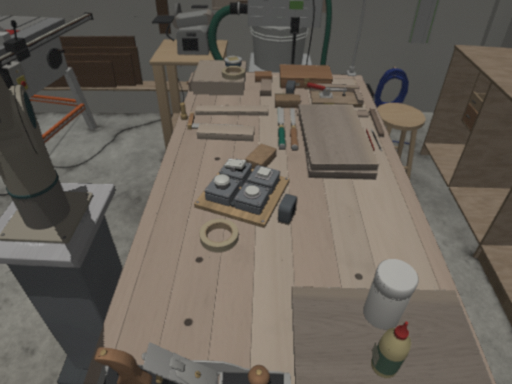

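The top view shows the rocker at (328,333), the square key at (348,283), the start button at (397,302) and the mushroom stop at (377,352), which is the near-right box. The panel corners are at about (333,246), (440,287), (397,396) and (289,353). The side view agrees, with the dome at (222,181). I'll take an enlarged crop next.

```bash
python3 - <<'E'
from h import *
a=cv2.imread('pics/top.png')
cv2.imwrite('pics/c1.png',cv2.resize(a[150:260,175:295],None,fx=5,fy=5,interpolation=cv2.INTER_CUBIC))
c=camera_info('top')
P=lambda u,v,z:at(c,u*.64,v*.64,z)
q=[P(*k,18) for k in((333,246),(440,287),(397,396),(289,353))]
print(np.mean(q,0),[x.round() for x in q])
for n,k in dict(rock=(328,333,76),key=(348.5,283,74),start=(397,302,72),stop=(377,352,86)).items():print(n,P(*k).round(1))
E
```

```text
[567.41334714 121.17478643  18.        ] [array([707., 184.,  18.]), array([632., -19.,  18.]), array([427.,  58.,  18.]), array([503., 261.,  18.])]
rock [538.4 182.4  76. ]
key [629.5 148.1  74. ]
start [596.5  59.9  72. ]
stop [505.6  93.4  86. ]
```

View pics/c1.png

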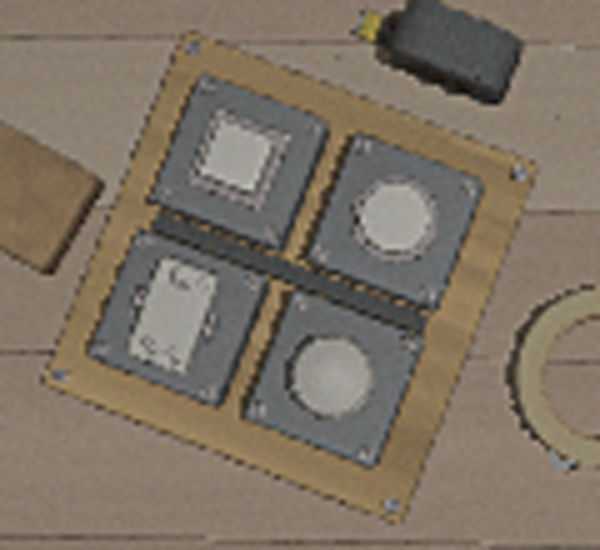

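```bash
cat >> h.py <<'E'
def go(x,y,z,yaw=None):
    s=manip.get_state(); M=rot(s['ee_rot'])
    d=M.T@(np.array([x,y,z])-s['tool_pos'])
    t=0 if yaw is None else np.degrees(s['ee_rot'][2]-yaw)
    print('shift',d.round(1),'turn',round(t,1)); return d
E
python3 -c "
from h import *
go(555,130,200,-.361)"
```

```text
shift [ 564.2 -568.3    5.6] turn 42.0
```

Request:
play_rows --gripper 0 --pt "10 -10 0 1" --pt "30 -30 0 3" --pt "60 -60 0 5" --pt "92 -92 0 7" --pt "125 -125 0 9" --pt "158 -158 0 12" --pt "191 -191 0 15" --pt "224 -224 0 18" --pt "257 -257 0 21" --pt "290 -290 0 24" --pt "323 -324 0 27" --pt "356 -358 0 30" --pt "389 -391 0 32" --pt "422 -424 0 34" --pt "455 -458 0 36" --pt "488 -491 0 38" --pt "518 -521 0 40" --pt "542 -546 2 41" --pt "557 -561 4 42" --pt "564 -568 5 42"

```text
time: 2.1
tool_pos: [555.2, 131.8, 199.7]
ee_rot: [-3.141, 0.001, -0.357]
contact_force: [-1.0, -0.6, 0.1]
finger_gap: 0.3
gripper_force: 0.0
```

Request:
play_rows --pt "0 0 0 0" --pt "0 0 0 0" --pt "0 0 0 0"

```text
time: 2.4
tool_pos: [554.9, 127.0, 200.6]
ee_rot: [3.141, -0.0, -0.363]
contact_force: [-0.3, -1.0, 0.1]
finger_gap: 0.1
gripper_force: 0.0
```

```bash
python3 - <<'E'
from h import *
s=manip.get_state();print(s['time'],s['tool_pos'],s['ee_rot'],s['contact_force'],s['finger_gap'])
import json
c=camera_info('wrist');im=save('wrist','pics/w1.png');print(c['position'],c['attitude'])
json.dump({k:np.array(v).tolist() for k,v in c.items()},open('w1.json','w'))
cv2.imwrite('pics/w1b.png',cv2.resize(im[:,:,::-1],(800,600),interpolation=cv2.INTER_CUBIC))
E
```

```text
2.4 [554.85020365 127.01501039 200.64636521] [ 3.14067285e+00 -4.01479769e-05 -3.62633898e-01] [-0.29716459 -0.96331825  0.11122436] 0.11752966516306054
[629.44194957  99.32506507 379.89437588] [ 2.87063262e+00 -7.61110195e-04 -1.93316901e+00]
```

View pics/w1b.png

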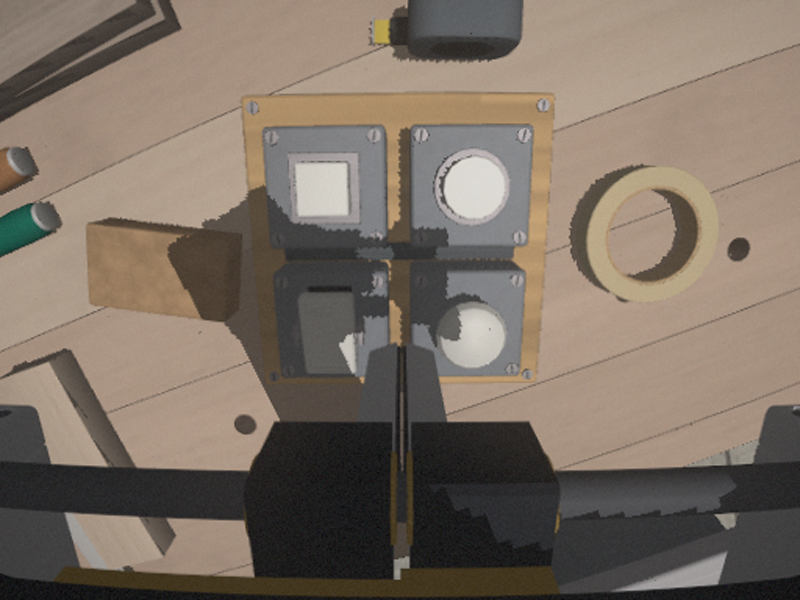

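The wrist view shows the key at (322,189), the start button at (475,187), the rocker (far edge row 291, columns 302–354) and the stop at (472,335). The panel lies square with the tool.

```bash
python3 - <<'E'
from h import *
import json
c=json.load(open('w1.json'))
P=lambda u,v,z:at(c,u*.64,v*.64,z)
C=[P(*k) for k in((246,97,18),(554,97,18),(535,381,18),(264,380,18))]
print(np.mean(C,0).round(1),[np.linalg.norm(C[i]-C[i-1]).round() for i in range(4)])
d=C[0]-C[1];e=C[0]-C[3]; print('yaw',np.arctan2(-d[0],d[1]),np.arctan2(e[1],e[0]))
for n,k in dict(rend=(328,291,84),key=(322,189,74),start=(475,187,72),stop=(472,333,86)).items():print(n,P(*k).round(1))
go(560,175,110,-.361)
E
```

```text
[571.2 122.2  18. ] [np.float64(219.0), np.float64(220.0), np.float64(220.0), np.float64(224.0)]
yaw -0.36242311037593117 -0.37435844132198104
rend [572.5 170.4  84. ]
key [632.6 150.6  74. ]
start [599.7  60.7  72. ]
stop [513.9  93.7  86. ]
shift [-12.2 -46.5  90.7] turn -0.1
```

Request:
play_rows --pt "-2 -10 0 0" --pt "-5 -25 10 0" --pt "-9 -40 30 0" --pt "-10 -47 60 0" --pt "-10 -47 90 0" --pt "-10 -47 105 0" --pt "-10 -47 110 0" --pt "-10 -47 110 0" --pt "-10 -47 110 0"

```text
time: 3.35
tool_pos: [563.0, 177.2, 91.1]
ee_rot: [-3.141, -0.001, -0.36]
contact_force: [0.3, 0.6, 0.8]
finger_gap: 0.6
gripper_force: 0.0
```

```bash
python3 - <<'E'
from h import *
s=manip.get_state();print(s['contact_force']);go(562,174.5,74)
im=save('wrist','pics/w2.png')
cv2.imwrite('pics/w2b.png',cv2.resize(im[150:330,130:390,::-1],None,fx=3,fy=3,interpolation=cv2.INTER_CUBIC))
E
```

```text
[0.26952725 0.58818011 0.82906141]
shift [ 0.   2.9 17.1] turn 0
```

View pics/w2b.png

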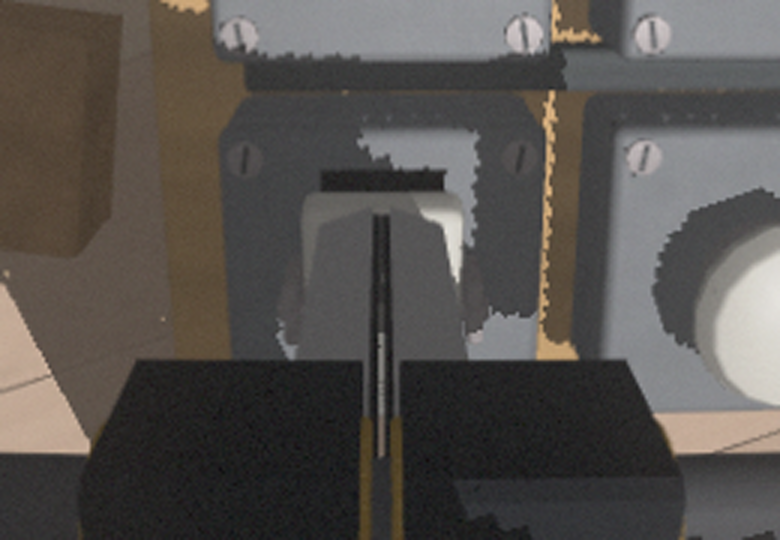

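The fingertips are centred across the paddle (slit at column 382, paddle 302–463), with the tip edge just short of the raised end. I'll press straight down.

Request:
play_rows --pt "2 0 3 0" --pt "2 0 6 0" --pt "2 0 8 0" --pt "2 0 10 0" --pt "2 0 12 0" --pt "2 0 13 0" --pt "2 0 14 0" --pt "2 0 15 0" --pt "2 0 15 0"

```text
time: 4.3
tool_pos: [565.3, 175.7, 75.8]
ee_rot: [-3.141, -0.002, -0.361]
contact_force: [3.2, -1.3, 3.9]
finger_gap: 0.3
gripper_force: 2.1
```

Request:
play_rows --pt "0 0 1 0" --pt "0 0 2 0" --pt "0 0 3 0" --pt "0 0 3 0"

```text
time: 4.7
tool_pos: [565.6, 175.7, 73.7]
ee_rot: [-3.14, -0.002, -0.361]
contact_force: [3.2, -2.8, 11.4]
finger_gap: 0.2
gripper_force: 5.8
```

Request:
play_rows --pt "0 0 1 0" --pt "0 0 2 0" --pt "0 0 2 0" --pt "0 0 2 0"

```text
time: 5.1
tool_pos: [565.6, 175.7, 73.3]
ee_rot: [-3.14, -0.003, -0.361]
contact_force: [1.0, -2.7, 21.7]
finger_gap: 0.8
gripper_force: 11.1
```

Request:
play_rows --pt "0 0 -10 0" --pt "0 0 -25 0" --pt "0 0 -40 0" --pt "0 0 -40 0" --pt "0 0 -40 0"

```text
time: 5.6
tool_pos: [562.4, 176.3, 109.6]
ee_rot: [3.14, 0.003, -0.36]
contact_force: [-0.6, 0.9, 0.1]
finger_gap: -0.1
gripper_force: 0.0
```

```bash
python3 - <<'E'
from h import *
go(631.5,150.5,90,-.362)
im=save('wrist','pics/w3.png')
cv2.imwrite('pics/w3b.png',cv2.resize(im[100:340,100:400,::-1],None,fx=2.5,fy=2.5,interpolation=cv2.INTER_CUBIC))
E
```

```text
shift [73.8 -0.2 19.4] turn 0.1
```

Request:
play_rows --pt "15 0 0 0" --pt "35 0 0 0" --pt "55 0 0 0" --pt "69 0 0 0" --pt "73 0 5 0" --pt "73 0 12 0" --pt "73 0 19 0" --pt "73 0 22 0" --pt "73 0 22 0" --pt "73 0 22 0"

```text
time: 6.65
tool_pos: [632.3, 150.4, 88.5]
ee_rot: [-3.142, 0.0, -0.36]
contact_force: [0.3, -0.6, 0.2]
finger_gap: 0.6
gripper_force: 0.0
```

```bash
python3 - <<'E'
from h import *
a=cv2.imread('pics/w3.png')[190:290,200:330]
go(631.5,150.5,66,-.362)
im=save('wrist','pics/w4.png')[:,:,::-1]
b=im[190:310,180:340]
cv2.imwrite('pics/w4b.png',np.vstack([cv2.resize(x,(400,300),interpolation=cv2.INTER_CUBIC) for x in(a,b)]))
E
```

```text
shift [-0.8  0.2 22.5] turn 0.1
```

View pics/w4b.png

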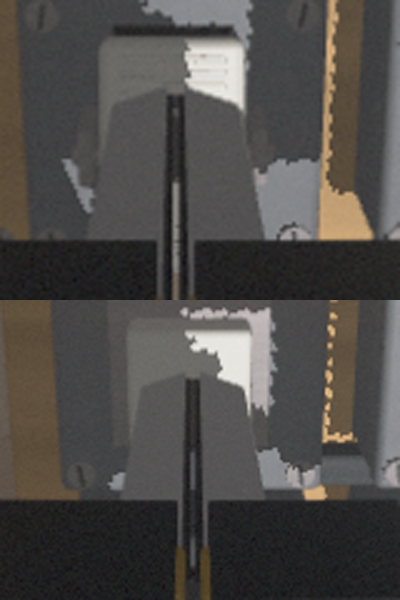

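Top: the rocker's far end is now dropped. Bottom: the tip is centred on the key (cap columns 128–252, slit 191). Allowing for perspective, it will land within about 1 mm of the key's centre.

Request:
play_rows --pt "0 0 4 0" --pt "0 0 9 0" --pt "0 0 13 0" --pt "0 0 16 0" --pt "0 0 18 0" --pt "0 0 20 0" --pt "0 0 22 0" --pt "0 0 23 0" --pt "0 0 24 0" --pt "0 0 24 0"

```text
time: 7.7
tool_pos: [632.4, 150.0, 66.2]
ee_rot: [-3.141, 0.0, -0.36]
contact_force: [-4.2, -0.8, 13.0]
finger_gap: 0.6
gripper_force: 6.6
```

Request:
play_rows --pt "0 0 1 0" --pt "0 0 2 0" --pt "0 0 2 0" --pt "0 0 2 0"

```text
time: 8.1
tool_pos: [632.5, 150.0, 66.1]
ee_rot: [-3.141, -0.0, -0.361]
contact_force: [-8.1, -2.0, 24.9]
finger_gap: 0.2
gripper_force: 12.2
```

Request:
play_rows --pt "0 0 -10 0" --pt "0 0 -25 0" --pt "0 0 -40 0" --pt "0 0 -40 0" --pt "0 0 -40 0"

```text
time: 8.6
tool_pos: [632.9, 150.2, 102.9]
ee_rot: [-3.141, -0.001, -0.36]
contact_force: [-0.5, -0.2, -0.7]
finger_gap: 0.8
gripper_force: 0.0
```

```bash
python3 - <<'E'
from h import *
go(599.5,60,88,-.362)
E
```

```text
shift [ 0.5 96.2 14.8] turn 0.1
```

Request:
play_rows --pt "0 10 0 0" --pt "0 30 0 0" --pt "0 55 0 0" --pt "0 80 0 0" --pt "0 92 0 0" --pt "0 96 3 0" --pt "0 96 10 0" --pt "0 96 15 0" --pt "0 96 15 0" --pt "0 96 15 0"

```text
time: 9.6
tool_pos: [598.7, 61.4, 87.0]
ee_rot: [-3.141, 0.001, -0.359]
contact_force: [0.1, 0.1, 0.2]
finger_gap: 0.4
gripper_force: 0.0
```

```bash
python3 - <<'E'
from h import *
go(598.5,60.4,66,-.362)
im=save('wrist','pics/w5.png')[:,:,::-1]
cv2.imwrite('pics/w5b.png',cv2.resize(im[150:310,100:340],None,fx=3,fy=3,interpolation=cv2.INTER_CUBIC))
E
```

```text
shift [ 0.1  1.  21. ] turn 0.2
```

View pics/w5b.png

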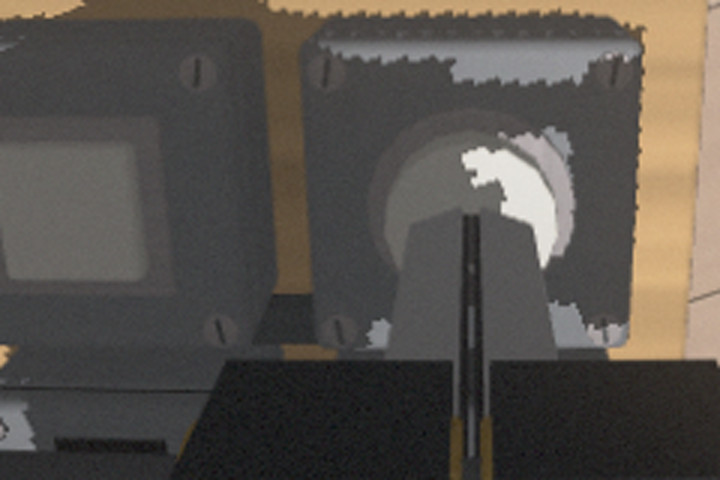

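The cap (columns 385–557) is centred on the slit at 471, and the key sits down in its frame. I'll press the start button and hold it.

Request:
play_rows --pt "0 0 5 0" --pt "0 0 9 0" --pt "0 0 12 0" --pt "0 0 15 0" --pt "0 0 17 0" --pt "0 0 19 0" --pt "0 0 21 0" --pt "0 0 22 0" --pt "0 0 23 0" --pt "0 0 23 0"

```text
time: 10.65
tool_pos: [598.7, 60.2, 66.2]
ee_rot: [-3.141, -0.0, -0.36]
contact_force: [-4.2, 0.0, 14.3]
finger_gap: 0.5
gripper_force: 7.4
```

Fully down: 66.2 mm and past the spring force. Now I hold it for 2.1 s, then release.

Request:
play_rows --pt "0 0 0.5 0" --pt "0 0 0.5 0" --pt "0 0 0.5 0" --pt "0 0 0.5 0" --pt "0 0 0.5 0" --pt "0 0 0.5 0" --pt "0 0 0.5 0" --pt "0 0 0.5 0" --pt "0 0 0.5 0" --pt "0 0 0.5 0" --pt "0 0 0.5 0" --pt "0 0 0.5 0" --pt "0 0 0.5 0" --pt "0 0 0.5 0" --pt "0 0 0.5 0" --pt "0 0 0.5 0" --pt "0 0 0.5 0" --pt "0 0 0.5 0" --pt "0 0 0.5 0" --pt "0 0 0.5 0"

```text
time: 12.65
tool_pos: [598.7, 60.2, 66.1]
ee_rot: [-3.141, -0.0, -0.36]
contact_force: [-5.4, -1.2, 17.2]
finger_gap: 0.5
gripper_force: 8.9
```

Request:
play_rows --pt "0 0 0 0" --pt "0 0 -10 0" --pt "0 0 -30 0" --pt "0 0 -60 0" --pt "0 0 -90 0" --pt "0 0 -110 0" --pt "-30 0 -120 0" --pt "-50 0 -125 0" --pt "-50 0 -125 0" --pt "-50 0 -125 0" --pt "-50 0 -125 0" --pt "-50 0 -125 0"

```text
time: 13.85
tool_pos: [552.7, 77.3, 188.5]
ee_rot: [3.141, -0.0, -0.361]
contact_force: [0.2, 0.0, -0.7]
finger_gap: 0.4
gripper_force: 0.0
```

```bash
python3 - <<'E'
from h import *
print(manip.get_state()['tool_pos'])
im=save('wrist','pics/w6.png')[:,:,::-1]
cv2.imwrite('pics/w6b.png',cv2.resize(im,(800,600),interpolation=cv2.INTER_CUBIC))
E
```

```text
[552.66153718  77.32131401 188.47478629]
```

View pics/w6b.png

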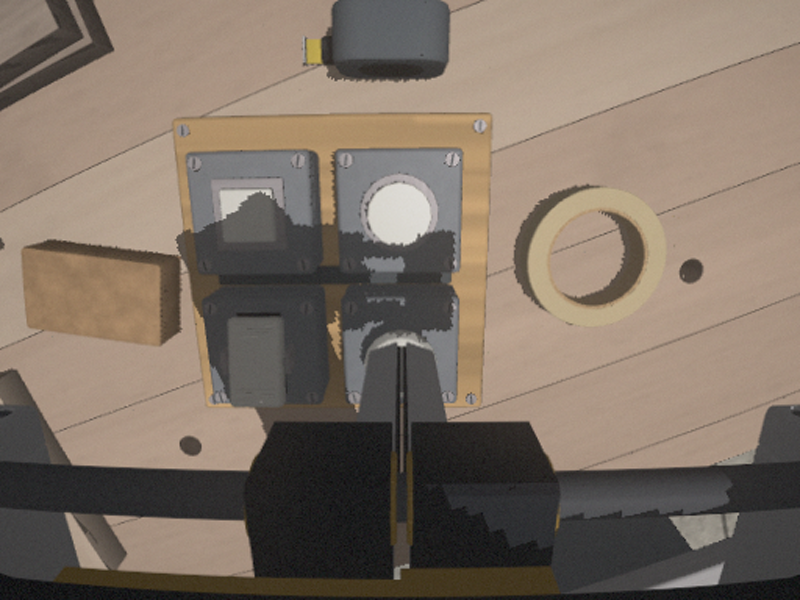

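The key at (248,215) is sunk in its frame, the start button at (400,213) is up, the rocker at (257,360) is tipped towards the robot, and the loose things are undisturbed. The tool is clear at 188 mm.

```bash
python3 -c "
from bench import job
print(job.hand_in())"
```

```text
the job is handed in; nothing more can be done
None
```

I pressed the rocker over, then the square key in, then held the start button down for over 2 s and let it up. The stop and the loose things were not touched, and I handed the job in at about 14 s; the hand-in returned no verdict.

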